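Change over the grafting trays

TASK

First push the orange tray with the blade box fully home into its cassette; then hook a fingertip behind the upright lip of the green tray with the roll of film and draw that tray out along its rail right to its end stop. Use only the fingertips or the outside of the fingers: do not pinch the lips, do not lift anything, leave both trays' contents in them and do not disturb the cup, the blue tin or the red marker. Finish with the hand clear.

Things in the scene. Friction and masses are not known exactly. Their poses are not given: they have to be found in the camera images.
- film_tray (a joint): The green tray (carries the roll of film): 75 mm wide, slides 80 mm out of its grey cassette along a straight rail. Value in m: 0 = fully home, 0.080 = fully out against its end stop; friction about 1.5 N, no spring, stays where it is left. It starts closed or up to 10 mm out.
- blade_tray (a joint): The orange tray (carries the blade box): 75 mm wide, slides 80 mm out of its grey cassette along a straight rail. Value in m: 0 = fully home, 0.080 = fully out against its end stop; friction about 1.5 N, no spring, stays where it is left. It starts 30 to 60 mm out.
- film_lip_inner (a point): Green tray: mid top edge of the inner (cassette side) face of the green tray's upright lip (80 mm wide, 12 mm thick; top edge 55 mm above the table). Moves with the tray. Its x axis points level along the rail INTO the cassette; drawing out is -x; z is up. Behind this inner face lies an empty finger well, open above: 50 mm along x, 70 mm wide, 32 mm deep to the tray's floor, ended by a 20 mm high cross wall.
- blade_lip_outer (a point): Orange tray: mid top edge of the outer face (turned away from the cassette) of its upright lip, 80 mm wide, 36 mm high, 12 mm thick, top edge 55 mm above the table. Moves with the tray. Its x axis points level along the rail INTO the cassette (the direction to push); z is up. The tray is built like the green one.
- blade_lip_inner (a point): Orange tray: mid top edge of the inner (cassette side) face of the orange tray's upright lip (80 mm wide, 12 mm thick; top edge 55 mm above the table). Moves with the tray. Its x axis points level along the rail INTO the cassette; drawing out is -x; z is up. Behind this inner face lies an empty finger well, open above: 50 mm along x, 70 mm wide, 32 mm deep to the tray's floor, ended by a 20 mm high cross wall.
- board: Fixed plywood board 200 x 190 x 12 mm that carries the two grey cassettes side by side, 90 mm between their centre lines, rails parallel to the board's x. Which tray is on which side varies. Origin on its underside; x points from the fronts to the backs. The cassettes reach from x = -60 to +80 mm; their clear roofs top out 62 mm above the table.
- film_roll: White roll of stretch film, 66 x 60 x 26 mm, 50 g, lying loose and flat in the green tray behind the cross wall. Origin at the centre of its underside, z up.
- blades: Small yellow box of blades, 30 x 52 x 14 mm, 40 g, lying loose in the orange tray behind the cross wall. Origin at the centre of its underside, z up.
- cup: Red plastic cup, 70 mm across, 81 mm tall, standing loose. Origin at the centre of its underside, z up. Bystander, not to be disturbed.
- paste_tin: Round blue tin with a silvery lid, 55 mm across, 42 mm tall, loose. Origin at the centre of its underside, z up. Bystander, not to be disturbed.
- marker: Red marker pen, 16 x 137 x 14 mm, lying loose across the cassettes' clear roofs. Origin at the centre of its underside, y along the pen, z up. Bystander, not to be disturbed.

How it is judged:
By the outcome, as a careful person would: the job done as asked, in the order asked, and still so for the second after the job is handed in, with the robot touching nothing.
It also fails if it takes over 43 s, if anything falls off the work surface, if the arm or the gripper's body presses on something with over 40 N, if the wrist force passes 120 N, or if a joint passes its speed limit or range.

ROBOT

A 7-joint arm with a two-finger parallel gripper is mounted at the origin on the work surface; the furniture and walls round the work are solid. World frame = base frame: x ahead of the robot, y to its left, z up, the work surface at z = 0. Lengths are in m, angles in rad, forces in N, time in s.
With the tool pointing down it reaches from about 0.4 to 0.85 m from the base axis. Payload 4.5 kg.
Tool frame: the origin (TCP) lies at the very end of the fingers, on their centre line; the grasp point (between the pads) lies 19 mm behind it; z points along the fingers, y is the line along which they close (so a half turn about z gives the same grasp; the last joint's range is limited). The gripper opens to 88 mm and grips with 3 to 60 N. Pads are 18 mm wide; open, the fingers measure 123 mm over their backs; the gripper's body (75 mm by 187 mm) begins 45 mm behind the grasp point.
Start: joints at [-1.135, 0.689, -0.195, 1.565, 0.157, 0.902, -0.215], TCP at [0.244, 0.575, 0.239] pointing down, gripper open.
Joint ranges: [-3.01, 3.01], [-0.46, 2.08], [-1.47, 1.51], [0.13, 2.56], [-1, 4.14], [0.04, 2.09], [-2.66, 2.66]. Speed limits (rad/s): [2.57, 2.57, 3.14, 3.14, 3.14, 3.14, 3.14].

INTERFACE

Orientations are given as a unit quaternion [x, y, z, w].
In Python, from plant import r gives the robot as it stands. The module is installed in compiled form; this text tells all that it offers.
- The arm moves only by the tool step_arm, never from a script. Its argument "increments" is a list of rows, each a list of 2 entries, a list of its own where there are three numbers: the shift along the world's x, y, z in cm, then the turn, a rotation vector about the world's x, y, z in degrees. A call has exactly 10 rows; each row shifts and turns the commanded pose from where the row before left it; what a row does not reach is not made up. A row lasts 1/10 s, in which the tool goes at most 50 mm and 8.59 degrees, less where a joint would pass 70% of its speed; a pose out of reach is approached as far as the arm can. A call is refused whole if a number of a shift passes 5 or a number of a turn 8.59, either way. A call with a gripper value outside its range is refused whole. "fingers" is the opening, from 0 (shut) to 1 (fully open), set as the call begins (left out, the last holds). The fingers move at their own pace and stop on an object; "grip_force" is the grip in N (left out, the last holds). Time passes only in rows, so rows that do not move let the fingers close, or fill a call up. It gives the time, the measured TCP pose, the force, the opening and the grip force at its end, in the units of the state.
- r.get_state(): the state, without advancing time (a new reading comes with each control period).
- r.snapshot(name): name is "scene" or "top" or "wrist"; returns (picture, depth): 420x560x3 uint8, red, green, blue; 420x560 float32, m along the optical axis (not along the pixel's ray), 0 where there is no reading.
- r.calibration(name): a dict with "fov_y" (degrees; the focal length in pixels is half the picture's height over the tangent of half this angle, whatever the lens; pixels are square), "cx", "cy" (the principal point, pixels), "R" (3x3) and "t" (3): a world point X has camera coordinates R X + t. Camera axes: x right, y down, z forward; pixel columns grow to the right and rows downward; lengths in m; the calibration is good to about 2 mm. A picture is of the moment at which its call begins: read the wrist's pose just before it. calibration takes no time and is no camera call; for the wrist camera it gives the pose at the moment of the call.
- r.finish_job(): hands the job in; it is judged then, once.
The state is a dict: "clock": time; "q": joint angles; "qd": joint speeds; "joint_torque": joint torques, N m; "tool_pos": TCP position; "eef_rot": TCP orientation; "contact_force": force on the tool from outside, world axes, zero at the start; "moment": the same for the moment, N m; "opening": opening from 0.0 (shut) to 1.0 (fully open); "finger_force": force on a finger pad.
Only numpy, scipy, OpenCV 4.12 (cv2) and the standard library are available. Lean on these libraries where they do the work, as an engineer would, in place of code of your own. Each camera call takes 0.05 s, during which the arm holds its last target. There are 200 camera calls.

## Working session

There is one attempt and no reset: what is moved stays moved. The work goes in short steps, Python scripts to look and compute and a tool call to move; the robot and the scene stay as the last step left them, time stands still between calls to the robot, and variables do not carry over. Pictures are saved under pics/ and viewed, at most 10 in all, crops included, and the job is handed in when it is done.

Besides the shell and the picture viewer there is one more tool, called after "Emit:" in YAML: its name, and indented under it one key for each argument. step_arm: Moves the arm, as the interface text tells. Its arguments: {"type":"object","properties":{"increments":{"type":"array","items":{"type":"array"}},"fingers":{"type":"number"},"grip_force":{"type":"number"}},"required":["increments"]}

```bash
mkdir -p pics
cat > h.py <<'E'
import numpy as np,cv2
from plant import r
def snap(n,f):
    c=r.calibration(n); p,d=r.snapshot(n); cv2.imwrite('pics/'+f+'.png',p[:,:,::-1]); np.savez('pics/'+f,p=p,d=d,**c); return p,d,c
def pts(d,c):
    h,w=d.shape; f=h/2/np.tan(np.radians(c['fov_y'])/2)
    v,u=np.mgrid[:h,:w]; X=np.dstack([(u-c['cx'])/f*d,(v-c['cy'])/f*d,d])
    return (X-c['t'])@c['R']
E
python3 - <<'E'
from h import *
s=r.get_state();print(s)
a=snap('scene','s0')[0];b=snap('top','t0')[0]
E
```

```text
{'clock': 0.0, 'q': array([-1.13522222,  0.6899768 , -0.19453614,  1.56635239,  0.15735902,
        0.90252012, -0.21512636]), 'qd': array([ 0.00230207,  0.00019045, -0.00065301, -0.00136313,  0.00018814,
        0.00085075, -0.00046611]), 'joint_torque': array([-1.72319542e-04, -5.27571023e+01, -1.26685783e+00, -1.53429955e+01,
       -5.26103633e-02,  6.58043049e-03,  1.79084204e-04]), 'tool_pos': array([0.24420621, 0.57461808, 0.23791288]), 'eef_rot': array([ 1.99483275e-01,  9.79900791e-01, -9.22978714e-04, -1.00745296e-04]), 'contact_force': array([-0.61645131,  0.22141705, -0.14477553]), 'moment': array([ 0.05068697,  0.0464785 , -0.05849502]), 'finger_force': 0.0, 'opening': 0.9996305349827568}
```

View pics/t0.png

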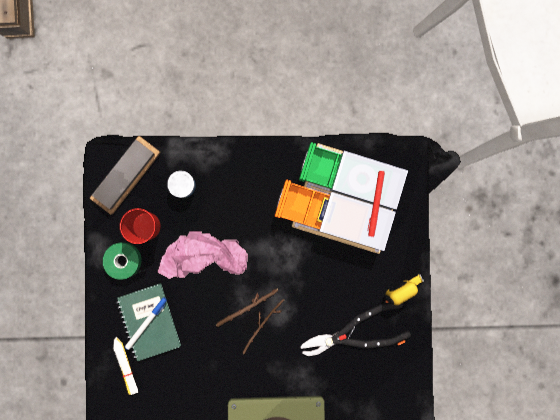

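View pics/s0.png

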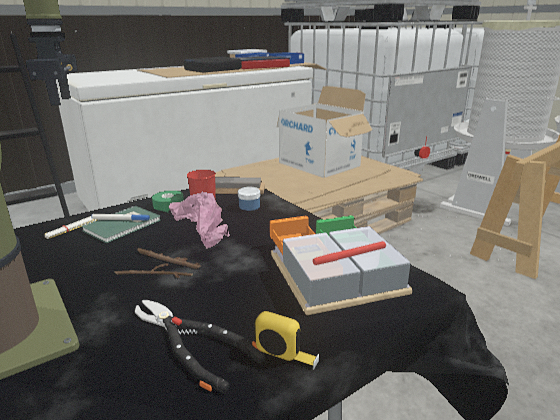

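The top view shows the orange lip at about (283,200), the green lip at about (310,160) and the marker across the roofs at (377,205). The cup is at (140,226) and the tin at (181,184), both well to the left of the trays. Next I'll measure these.

Run:
```python
from h import *
z=np.load('pics/t0.npz');p,d=z['p'],z['d'];P=pts(d,z)
hsv=cv2.cvtColor(p,cv2.COLOR_RGB2HSV);H,S,V=[hsv[...,i].astype(int) for i in range(3)]
print(z['t'],z['R'],z['fov_y'])
u=np.arange(560)[None]+0*d;v=np.arange(420)[:,None]+0*d
box=(u>265)&(u<420)&(v>130)&(v<260)
def axis(m,n):
    m=m.astype(bool);q=P[m];print(n,m.sum(),q.mean(0).round(3),q.min(0).round(3),q.max(0).round(3));return q
O=box&(H>8)&(H<20)&(S>180);G=box&(H>45)&(H<80)&(S>120)
M=box&((H<5)|(H>174))&(S>150);W=box&(S<40)&(V>150)
zz=P[...,2]
for m,n in((O,'or'),(G,'gr'),(M,'mk'),(W,'roof')):
    q=axis(m,n);
    R=cv2.minAreaRect((q[:,:2]*1000).astype(np.float32));print(R,cv2.boxPoints(R).round(0).tolist())
for m,n in((O,'or'),(G,'gr')):
    q=axis(m&(zz>.045),n+' hi');R=cv2.minAreaRect((q[:,:2]*1000).astype(np.float32));print(R,cv2.boxPoints(R).round(0).tolist())
for (a,b) in((140,226),(181,184),(300,205),(203,250)):print(a,b,P[b,a])
```

```text
[-0.0079784   0.50924481  1.08465344] [[-0.01704765 -0.99930348  0.03319528]
 [-0.9992376   0.01586149 -0.0356739 ]
 [ 0.03512253 -0.03377812 -0.99881202]] 45.042545908586405
or 1549 [ 0.513 -0.059  0.033] [ 0.463 -0.121 -0.005] [0.571 0.021 1.102]
((499.4591064453125, -54.03974914550781), (112.1339340209961, 114.14227294921875), 65.61692810058594) [[424.0, -82.0], [528.0, -129.0], [575.0, -27.0], [471.0, 21.0]]
gr 1234 [ 0.593 -0.103  0.038] [ 0.401 -0.22  -0.003] [0.651 0.021 1.102]
((527.2112426757812, -131.30130004882812), (249.62850952148438, 206.8196258544922), 70.7909164428711) [[388.0, -215.0], [584.0, -283.0], [666.0, -47.0], [471.0, 21.0]]
mk 383 [ 0.511 -0.211  0.075] [ 0.447 -0.228  0.061] [ 0.578 -0.196  0.081]
((511.8367919921875, -212.50279235839844), (13.060273170471191, 133.72146606445312), 78.89320373535156) [[445.0, -206.0], [576.0, -232.0], [579.0, -219.0], [447.0, -193.0]]
roof 5782 [ 0.548 -0.191 -0.016] [ 0.411 -0.566 -0.763] [0.818 0.021 1.102]
((612.8547973632812, -272.4750671386719), (582.565673828125, 405.22088623046875), 89.29209899902344) [[407.0, -561.0], [812.0, -566.0], [819.0, 16.0], [414.0, 21.0]]
or hi 235 [ 0.523 -0.023  0.077] [ 0.471 -0.092  0.045] [0.563 0.021 1.102]
((504.0337829589844, -38.62102508544922), (72.61459350585938, 114.95338439941406), 61.71442794799805) [[436.0, -43.0], [537.0, -98.0], [572.0, -34.0], [471.0, 21.0]]
gr hi 241 [ 0.596 -0.074  0.089] [ 0.471 -0.138  0.045] [0.64  0.021 1.102]
((540.0051879882812, -63.737396240234375), (72.3864974975586, 206.05189514160156), 58.803226470947266) [[433.0, -41.0], [609.0, -148.0], [647.0, -86.0], [471.0, 21.0]]
140 226 [0.47341848 0.28373954 0.00403889]
181 184 [0.55957501 0.18961841 0.03971013]
300 205 [ 0.51246793 -0.06004925  0.02113714]
203 250 [0.42303466 0.14070467 0.08023412]
```

Run:
```python
from h import *
z=np.load('pics/t0.npz');p,d=z['p'],z['d'];P=pts(d,z)
hsv=cv2.cvtColor(p,cv2.COLOR_RGB2HSV);H,S,V=[hsv[...,i].astype(int) for i in range(3)]
u=np.arange(560)[None]+0*d;v=np.arange(420)[:,None]+0*d
box=(u>265)&(u<420)&(v>130)&(v<260)&(d>0)&(P[...,1]<0.01)
zz=P[...,2]
O=box&(H>8)&(H<20)&(S>180)&(zz>.047)&(zz<.06);G=box&(H>45)&(H<80)&(S>120)&(zz>.047)&(zz<.06)
R=box&(zz>.056)&(zz<.068)&(S<60)
op=lambda m:cv2.morphologyEx(m.astype(np.uint8),cv2.MORPH_OPEN,np.ones((2,2)))>0
q=P[op(R)];rc=cv2.minAreaRect((q[:,:2]*1000).astype(np.float32));print('roof',q.mean(0),rc,cv2.boxPoints(rc).round(0).tolist())
a=np.radians(-11-90)
bp=cv2.boxPoints(rc);
for ang in [rc[2],rc[2]-90]: print(ang)
# marker yaw as cross-check; project onto board axes
t=np.radians(rc[2]);cands=[np.array([np.cos(t),np.sin(t)]),np.array([-np.sin(t),np.cos(t)])]
ex=max(cands,key=lambda c:abs(c[1]));ex=ex*-np.sign(ex[1]);ey=np.array([-ex[1],ex[0]])
print('ex',ex,np.degrees(np.arctan2(ex[1],ex[0])))
for m,n in((O,'O'),(G,'G'),(R,'R')):
    q=P[op(m)][:,:2];a=q@ex*1000;b=q@ey*1000
    print(n,len(q),'along',np.percentile(a,[0,2,10,50,90,98,100]).round(1),'across',np.percentile(b,[0,2,50,98,100]).round(1))
```

```text
roof [ 0.51540348 -0.18782658  0.06638751] ((527.1607666015625, -140.84454345703125), (288.63421630859375, 183.6205596923828), 76.83775329589844) [[405.0, -260.0], [584.0, -302.0], [649.0, -21.0], [471.0, 21.0]]
76.83775329589844
-13.162246704101562
ex [-0.22770931 -0.97372916] -103.16224670410158
O 214 along [-127.2 -103.4 -101.2  -95.8  -89.8  -87.3  -86.1] across [453.6 477.  513.2 551.4 554.2]
G 219 along [-127.2  -70.4  -67.5  -62.1  -54.8  -52.1  -50.5] across [453.6 563.5 600.8 638.4 645.8]
R 4994 along [-127.2   -1.2   11.2   62.8  125.4  143.   161.4] across [453.6 460.4 543.8 629.4 637.2]
```

Emit:
step_arm:
  increments:
    - [[1.3,-2.3,0],[0,0,-4]]
    - [[1.3,-2.3,0],[0,0,-4]]
    - [[1.3,-2.3,0],[0,0,-4]]
    - [[1.3,-2.3,0],[0,0,-4]]
    - [[1.3,-2.3,0],[0,0,-4]]
    - [[1.3,-2.3,0],[0,0,-4]]
    - [[1.3,-2.3,0],[0,0,-4]]
    - [[1.3,-2.3,0],[0,0,-4]]
    - [[1.3,-2.3,0],[0,0,-4]]
    - [[1.3,-2.3,0],[0,0,-4]]
  fingers: 0

```text
clock: 1.1
tool_pos: [0.3746, 0.3441, 0.2385]
eef_rot: [0.524, 0.852, -0.0, -0.0]
contact_force: [0.9, 1.1, -0.8]
opening: 0.119
finger_force: 0.0
```

Emit:
step_arm:
  increments:
    - [[1.5,-2.3,0],[0,0,-4]]
    - [[1.5,-2.3,0],[0,0,-4]]
    - [[1.5,-2.3,0],[0,0,-4]]
    - [[1.5,-2.3,0],[0,0,-4]]
    - [[1.5,-2.3,0],[0,0,-4]]
    - [[1.5,-2.3,0],[0,0,-4]]
    - [[1.5,-2.3,0],[0,0,-4]]
    - [[1.5,-2.3,0],[0,0,-4]]
    - [[1.5,-2.3,0],[0,0,-4]]
    - [[0,0,0],[0,0,-4]]

```text
clock: 2.1
tool_pos: [0.5114, 0.1337, 0.2387]
eef_rot: [0.786, 0.619, -0.0, 0.002]
contact_force: [-0.7, -0.5, 0.7]
opening: 0.004
finger_force: 0.0
```

```bash
cat > m.py <<'E'
from h import *
from scipy.spatial.transform import Rotation as Ro
import sys
def st():
    s=r.get_state();R=Ro.from_quat(s['eef_rot']).as_matrix()
    print('t',round(s['clock'],2),'p',s['tool_pos'].round(4),'toolz',R[:,2].round(3),'yaw_y',np.degrees(np.arctan2(R[1,1],R[0,1])).round(1),'F',s['contact_force'].round(1),'open',round(s['opening'],2))
E
python3 - <<'E'
from m import *
st();snap('wrist','w1')
E
```

```text
t 2.1 p [0.5114 0.1337 0.2387] toolz [ 0.001 -0.003 -1.   ] yaw_y -13.6 F [-0.7 -0.5  0.7] open 0.0
```

View pics/w1.png

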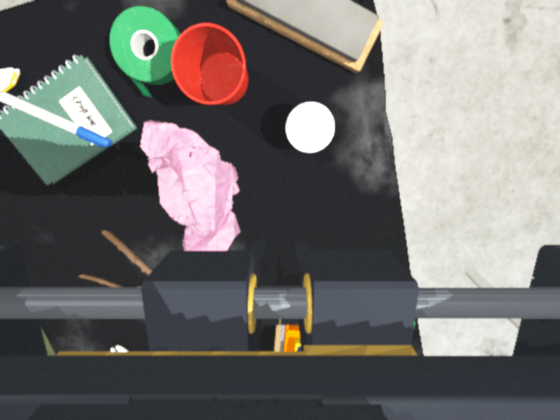

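The wrist camera faces away from the trays: it shows the cup at (210,62) and the tin at (310,127), with the orange tray almost hidden at (290,340). I'll refine from the first top view instead.

```bash
cat > lip.py <<'E'
from m import *
def lips(p,d,c):
    P=pts(d,c);hsv=cv2.cvtColor(p,cv2.COLOR_RGB2HSV);H,S=hsv[...,0].astype(int),hsv[...,1]
    z=P[...,2];ok=(d>0)&(P[...,1]<.17)&(P[...,0]>.4)&(P[...,0]<.75)&(z<.07)
    for n,m in(('O',(H>8)&(H<20)&(S>160)),('G',(H>45)&(H<80)&(S>110)),('roof',S<60)):
        m=m&ok&(z>.042 if n!='roof' else z>.056)
        k,L,stt,_=cv2.connectedComponentsWithStats(m.astype(np.uint8))
        q=P[L==1+np.argmax(stt[1:,4])]
        # lip: keep near the outer edge
        rc=cv2.minAreaRect((q[:,:2]*1000).astype(np.float32))
        print(n,len(q),'z',np.median(q[:,2]).round(3),'c',np.round(rc[0],1),'size',np.round(rc[1],1),'ang',round(rc[2],1),cv2.boxPoints(rc).round(0).tolist())
        a=np.radians(-103);ex=np.array([np.cos(a),np.sin(a)]);ey=np.array([-ex[1],ex[0]])
        print('   along',np.percentile(q[:,:2]@ex*1000,[1,5,50,95,99]).round(1),'across',np.percentile(q[:,:2]@ey*1000,[1,5,50,95,99]).round(1))
E
python3 - <<'E'
from lip import *
z=np.load('pics/t0.npz');lips(z['p'],z['d'],z)
z=np.load('pics/s0.npz');lips(z['p'],z['d'],z)
E
```

```text
O 223 z 0.055 c [525.1 -22. ] size [12.  78.7] ang 71.7 [[486.0, -15.0], [561.0, -40.0], [564.0, -29.0], [490.0, -4.0]]
   along [-105.  -103.5  -96.8  -90.3  -88.8] across [477.9 480.8 515.8 551.5 555.4]
G 226 z 0.055 c [601.6 -74.8] size [12.1 78.7] ang 71.8 [[562.0, -68.0], [637.0, -93.0], [641.0, -81.0], [566.0, -57.0]]
   along [-70.7 -69.5 -62.7 -56.  -54.2] across [564.3 567.3 602.9 637.7 641.6]
roof 2520 z 0.062 c [ 474.9 -175.4] size [140.8  84.3] ang 71.8 [[413.0, -229.0], [493.0, -255.0], [537.0, -122.0], [457.0, -95.0]]
   along [ -5.4   0.3  58.2 126.9 132.9] across [458.5 463.8 501.1 540.2 545.7]
O 293 z 0.051 c [525.6 -20.7] size [15.4 78.4] ang 72.7 [[486.0, -16.0], [561.0, -40.0], [565.0, -25.0], [490.0, -2.0]]
   along [-105.5 -102.4  -94.1  -89.8  -88.5] across [478.  480.2 515.4 551.2 554.8]
G 196 z 0.053 c [602.9 -73.8] size [15.4 79.4] ang 71.8 [[563.0, -69.0], [638.0, -94.0], [643.0, -79.0], [568.0, -54.0]]
   along [-71.1 -69.7 -60.4 -55.2 -54.8] across [564.6 566.8 605.2 639.6 642. ]
roof 3868 z 0.062 c [ 519.  -187.8] size [142.4 175. ] ang 71.7 [[414.0, -228.0], [580.0, -283.0], [625.0, -148.0], [458.0, -93.0]]
   along [ -4.1   4.5  85.2 135.5 140.7] across [458.2 465.1 538.5 624.7 633.5]
```

Emit:
step_arm:
  increments:
    - [[0.7,-2.7,0],[0,0,-1.2]]
    - [[0.7,-2.7,0],[0,0,-1.2]]
    - [[0.7,-2.7,0],[0,0,-1.1]]
    - [[0.8,-2.8,0],[0,0,-1.1]]
    - [[0,0,-3.5],[0,0,0]]
    - [[0,0,-3.5],[0,0,0]]
    - [[0,0,-3.5],[0,0,0]]
    - [[0,0,-3.5],[0,0,0]]
    - [[0,0,-3.4],[0,0,0]]
    - [[0,0,-3.4],[0,0,0]]

```text
clock: 3.15
tool_pos: [0.5381, 0.0302, 0.0292]
eef_rot: [0.806, 0.591, 0.0, -0.0]
contact_force: [-0.4, -0.3, -0.6]
opening: 0.005
finger_force: 0.0
```

Emit:
step_arm:
  increments:
    - [[0,0,0],[0,0,0]]
    - [[-0.16,-0.48,0],[0,0,0]]
    - [[-0.16,-0.48,0],[0,0,0]]
    - [[-0.16,-0.48,0],[0,0,0]]
    - [[-0.16,-0.48,0],[0,0,0]]
    - [[-0.12,-0.38,0],[0,0,0]]
    - [[-0.12,-0.38,0],[0,0,0]]
    - [[-0.12,-0.38,0],[0,0,0]]
    - [[-0.12,-0.38,0],[0,0,0]]
    - [[-0.12,-0.38,0],[0,0,0]]

```text
clock: 4.15
tool_pos: [0.5261, -0.0085, 0.0308]
eef_rot: [0.807, 0.591, 0.0, -0.0]
contact_force: [0.1, 2.2, 1.1]
opening: 0.008
finger_force: 0.9
```

```bash
python3 -c "
from lip import *
st();lips(*snap('top','t1'))"
```

```text
t 4.15 p [ 0.5261 -0.0085  0.0308] toolz [ 0.     0.001 -1.   ] yaw_y -17.6 F [0.1 2.2 1.1] open 0.01
O 1 z 0.042 c [ 536.2 -103.1] size [0. 0.] ang 0.0 [[536.0, -103.0], [536.0, -103.0], [536.0, -103.0], [536.0, -103.0]]
   along [-20.1 -20.1 -20.1 -20.1 -20.1] across [545.6 545.6 545.6 545.6 545.6]
G 92 z 0.055 c [622.4 -81.6] size [14.2 35.7] ang 65.5 [[603.0, -81.0], [636.0, -95.0], [642.0, -83.0], [609.0, -68.0]]
   along [-66.6 -65.4 -59.9 -54.6 -53.6] across [606.5 609.3 626.4 641.  642.7]
roof 2512 z 0.062 c [ 560.3 -203.2] size [140.7  84.5] ang 72.0 [[498.0, -257.0], [579.0, -283.0], [622.0, -149.0], [542.0, -123.0]]
   along [  2.7   8.2  65.7 134.8 140.6] across [547.9 553.9 592.3 629.8 635.6]
```

Emit:
step_arm:
  increments:
    - [[-0.12,-0.38,0],[0,0,0]]
    - [[-0.12,-0.38,0],[0,0,0]]
    - [[-0.12,-0.38,0],[0,0,0]]
    - [[-0.13,-0.38,0],[0,0,0]]
    - [[-0.12,-0.38,0],[0,0,0]]
    - [[-0.13,-0.38,0],[0,0,0]]
    - [[-0.06,-0.19,0],[0,0,0]]
    - [[-0.03,-0.09,0],[0,0,0]]
    - [[-0.03,-0.1,0],[0,0,0]]
    - [[0,0,0],[0,0,0]]

```text
clock: 5.2
tool_pos: [0.5173, -0.0354, 0.0307]
eef_rot: [0.807, 0.591, -0.0, -0.0]
contact_force: [-0.5, 1.4, 0.9]
opening: 0.005
finger_force: 0.7
```

Emit:
step_arm:
  increments:
    - [[-0.03,-0.09,0],[0,0,0]]
    - [[-0.03,-0.1,0],[0,0,0]]
    - [[-0.03,-0.09,0],[0,0,0]]
    - [[-0.03,-0.1,0],[0,0,0]]
    - [[0,0,0],[0,0,0]]
    - [[0,0,0],[0,0,0]]
    - [[0,0,0],[0,0,0]]
    - [[0,0,0],[0,0,0]]
    - [[0,0,0],[0,0,0]]
    - [[0,0,0],[0,0,0]]

```text
clock: 6.2
tool_pos: [0.5173, -0.0355, 0.0308]
eef_rot: [0.806, 0.592, 0.002, -0.001]
contact_force: [1.2, 10.0, 1.1]
opening: 0.003
finger_force: 4.6
```

Emit:
step_arm:
  increments:
    - [[0.3,0.95,0],[0,0,0]]
    - [[0.5,1.5,0],[0,0,0]]
    - [[0.2,0.5,1],[0,0,0]]
    - [[0,0,3.0],[0,0,0]]
    - [[0,0,3.0],[0,0,0]]
    - [[0,0,2.0],[0,0,0]]
    - [[0.6,1,0],[0,0,0]]
    - [[0.6,1,0],[0,0,0]]
    - [[0,0,0],[0,0,0]]
    - [[0,0,0],[0,0,0]]

```text
clock: 7.2
tool_pos: [0.5376, 0.0106, 0.1197]
eef_rot: [0.807, 0.591, -0.001, -0.0]
contact_force: [-0.8, -0.3, -0.5]
opening: 0.007
finger_force: 0.0
```

```bash
python3 -c "
from lip import *
st();lips(*snap('top','t2'));lips(*snap('scene','s2'));st()"
```

```text
t 7.2 p [0.5376 0.0106 0.1197] toolz [-0.002 -0.    -1.   ] yaw_y -17.5 F [-0.8 -0.3 -0.5] open 0.01
O 10 z 0.044 c [ 522.3 -116.1] size [ 2.5 15.5] ang 74.2 [[514.0, -115.0], [529.0, -119.0], [530.0, -117.0], [515.0, -113.0]]
   along [-5.8 -5.7 -4.3 -3.  -2.8] across [527.3 527.5 535.  542.6 542.7]
G 136 z 0.055 c [610.2 -77.7] size [12.  61.4] ang 71.5 [[579.0, -74.0], [637.0, -93.0], [641.0, -82.0], [583.0, -62.0]]
   along [-67.2 -66.2 -60.3 -55.2 -53.9] across [583.9 590.9 618.7 640.5 642.1]
roof 2512 z 0.062 c [ 475.  -175.3] size [140.3  84.3] ang 72.0 [[413.0, -229.0], [493.0, -255.0], [537.0, -122.0], [457.0, -96.0]]
   along [ -5.3   0.4  57.9 127.  133. ] across [458.4 463.7 501.1 540.3 545.8]
O 302 z 0.051 c [515.4 -52.3] size [15.6 78.8] ang 72.2 [[475.0, -48.0], [551.0, -72.0], [555.0, -57.0], [480.0, -33.0]]
   along [-71.7 -68.9 -61.6 -57.  -55.4] across [475.  477.1 510.1 549.3 552.6]
G 105 z 0.054 c [603.9 -73.4] size [13.8 78.7] ang 70.9 [[564.0, -67.0], [639.0, -93.0], [643.0, -80.0], [569.0, -54.0]]
   along [-71.1 -69.9 -62.9 -56.1 -53.9] across [565.8 570.3 605.8 640.7 643.8]
roof 3869 z 0.062 c [ 518.9 -188.4] size [143.5 174.9] ang 71.7 [[413.0, -229.0], [579.0, -284.0], [624.0, -148.0], [458.0, -93.0]]
   along [ -4.4   4.4  85.4 135.8 141. ] across [458.3 465.1 538.9 624.6 633.4]
t 7.3 p [0.5374 0.0098 0.1198] toolz [-0.002 -0.001 -1.   ] yaw_y -17.6 F [-1.   0.3  0.1] open 0.0
```

View pics/s2.png

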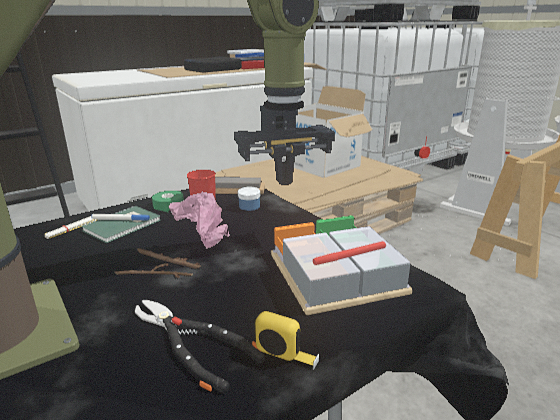

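The scene view shows the orange tray home at (293,235), the green lip at (335,224) about 7 mm further out, and the marker still in place. Now I'll move over the green finger well.

Emit:
step_arm:
  increments:
    - [[1.0,-2.0,0],[0,0,0]]
    - [[1.0,-2.0,0],[0,0,0]]
    - [[1.0,-2.0,0],[0,0,0]]
    - [[1.0,-2.0,0],[0,0,0]]
    - [[1.0,-2.0,0],[0,0,0]]
    - [[0.5,-1.0,0],[0,0,0]]
    - [[0,0,-1],[0,0,0]]
    - [[0,0,-1.5],[0,0,0]]
    - [[0,0,0],[0,0,0]]
    - [[0,0,0],[0,0,0]]

```text
clock: 8.3
tool_pos: [0.5922, -0.0983, 0.0947]
eef_rot: [0.807, 0.591, -0.001, -0.001]
contact_force: [0.1, 0.1, -0.1]
opening: 0.003
finger_force: 0.0
```

```bash
python3 -c "
from lip import *
st();snap('scene','s3');p,_,_=snap('top','t3')
a=cv2.imread('pics/s3.png')[150:310,230:430];b=cv2.imread('pics/t3.png')[120:260,260:420]
cv2.imwrite('pics/c3.png',np.hstack([cv2.resize(a,(400,320)),cv2.resize(b,(366,320))]))"
```

```text
t 8.3 p [ 0.5922 -0.0983  0.0947] toolz [-0.003  0.001 -1.   ] yaw_y -17.5 F [ 0.1  0.1 -0.1] open 0.0
```

View pics/c3.png

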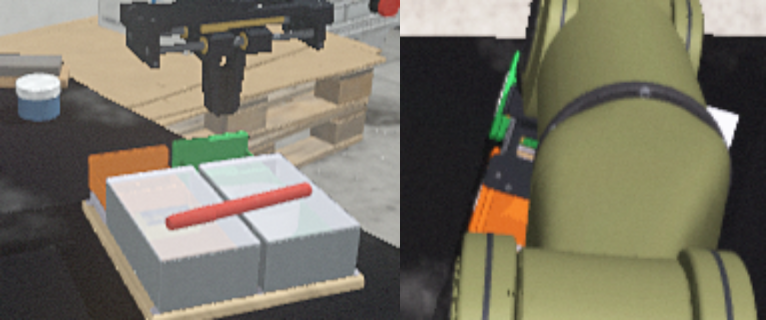

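The left crop shows the closed fingers at (222,105) above the green well, behind the lip at (210,150). I'll descend now.

Emit:
step_arm:
  increments:
    - [[0,-0.1,-1.2],[0,0,0]]
    - [[0,0,-1.2],[0,0,0]]
    - [[0,0,-1.0],[0,0,0]]
    - [[0,0,-1.0],[0,0,0]]
    - [[0,0,-0.7],[0,0,0]]
    - [[0,0,-0.6],[0,0,0]]
    - [[0,0,-0.5],[0,0,0]]
    - [[0,0,0],[0,0,0]]
    - [[0,0,0],[0,0,0]]
    - [[0,0,0],[0,0,0]]

```text
clock: 9.4
tool_pos: [0.5936, -0.1009, 0.0342]
eef_rot: [0.807, 0.59, 0.0, 0.0]
contact_force: [-0.3, -0.5, 0.9]
opening: 0.003
finger_force: 0.0
```

Emit:
step_arm:
  increments:
    - [[0.12,0.38,0],[0,0,0]]
    - [[0.12,0.38,0],[0,0,0]]
    - [[0.06,0.19,0],[0,0,0]]
    - [[0.06,0.19,0],[0,0,0]]
    - [[0.12,0.38,0],[0,0,0]]
    - [[0.13,0.38,0],[0,0,0]]
    - [[0.13,0.38,0],[0,0,0]]
    - [[0.13,0.38,0],[0,0,0]]
    - [[0.13,0.38,0],[0,0,0]]
    - [[0.13,0.38,0],[0,0,0]]

```text
clock: 10.4
tool_pos: [0.6045, -0.0662, 0.0337]
eef_rot: [0.807, 0.591, -0.0, -0.0]
contact_force: [-1.4, -1.4, 1.4]
opening: 0.009
finger_force: 0.9
```

Emit:
step_arm:
  increments:
    - [[0.12,0.38,0],[0,0,0]]
    - [[0.13,0.38,0],[0,0,0]]
    - [[0.12,0.38,0],[0,0,0]]
    - [[0.13,0.38,0],[0,0,0]]
    - [[0.12,0.38,0],[0,0,0]]
    - [[0.13,0.38,0],[0,0,0]]
    - [[0.12,0.38,0],[0,0,0]]
    - [[0.13,0.38,0],[0,0,0]]
    - [[0.12,0.38,0],[0,0,0]]
    - [[0.06,0.19,0],[0,0,0]]

```text
clock: 11.4
tool_pos: [0.6165, -0.0298, 0.0337]
eef_rot: [0.807, 0.591, 0.0, -0.0]
contact_force: [-1.2, -1.1, 0.9]
opening: 0.005
finger_force: 0.8
```

Emit:
step_arm:
  increments:
    - [[0.06,0.19,0],[0,0,0]]
    - [[0.06,0.19,0],[0,0,0]]
    - [[0.06,0.19,0],[0,0,0]]
    - [[0.06,0.19,0],[0,0,0]]
    - [[0.03,0.1,0],[0,0,0]]
    - [[0.03,0.1,0],[0,0,0]]
    - [[0.03,0.09,0],[0,0,0]]
    - [[0.03,0.1,0],[0,0,0]]
    - [[0,0,0],[0,0,0]]
    - [[0,0,0],[0,0,0]]

```text
clock: 12.4
tool_pos: [0.6198, -0.0198, 0.0337]
eef_rot: [0.807, 0.59, -0.0, 0.0]
contact_force: [-1.1, -3.3, 0.5]
opening: 0.007
finger_force: 1.8
```

Emit:
step_arm:
  increments:
    - [[0.03,0.1,0],[0,0,0]]
    - [[0.03,0.09,0],[0,0,0]]
    - [[0,0,0],[0,0,0]]
    - [[0,0,0],[0,0,0]]
    - [[0,0,0],[0,0,0]]
    - [[0,0,0],[0,0,0]]
    - [[0,0,0],[0,0,0]]
    - [[0,0,0],[0,0,0]]
    - [[0,0,0],[0,0,0]]
    - [[0,0,0],[0,0,0]]

```text
clock: 13.4
tool_pos: [0.6198, -0.0198, 0.0338]
eef_rot: [0.808, 0.59, -0.001, 0.001]
contact_force: [-2.7, -6.2, 0.7]
opening: 0.012
finger_force: 3.4
```

Emit:
step_arm:
  increments:
    - [[0.03,0.1,0],[0,0,0]]
    - [[0.03,0.09,0],[0,0,0]]
    - [[0.03,0.09,0],[0,0,0]]
    - [[0,0,0],[0,0,0]]
    - [[0,0,0],[0,0,0]]
    - [[0,0,0],[0,0,0]]
    - [[0,0,0],[0,0,0]]
    - [[0,0,0],[0,0,0]]
    - [[0,0,0],[0,0,0]]
    - [[0,0,0],[0,0,0]]

```text
clock: 14.4
tool_pos: [0.6197, -0.0197, 0.0338]
eef_rot: [0.808, 0.589, -0.003, 0.002]
contact_force: [-3.5, -9.3, 2.3]
opening: 0.004
finger_force: 5.6
```

Emit:
step_arm:
  increments:
    - [[-0.1,-0.3,0],[0,0,0]]
    - [[-0.12,-0.38,0],[0,0,0]]
    - [[-0.12,-0.38,0],[0,0,0]]
    - [[-0.13,-0.4,0],[0,0,0]]
    - [[0,0,0],[0,0,0]]
    - [[0,0,0],[0,0,0]]
    - [[0,0,0.5],[0,0,0]]
    - [[0,0,1],[0,0,0]]
    - [[0,0,1.5],[0,0,0]]
    - [[0,0,2],[0,0,0]]

```text
clock: 15.4
tool_pos: [0.6165, -0.0288, 0.0849]
eef_rot: [0.807, 0.591, -0.0, -0.0]
contact_force: [-0.3, 0.3, -0.5]
opening: 0.003
finger_force: 0.0
```

Emit:
step_arm:
  increments:
    - [[0,0,3],[0,0,0]]
    - [[0,0,4],[0,0,0]]
    - [[0,0,4],[0,0,0]]
    - [[-1,3,3],[0,0,0]]
    - [[-1,4,0],[0,0,0]]
    - [[-1,4,0],[0,0,0]]
    - [[-1,4,0],[0,0,0]]
    - [[-1,4,0],[0,0,0]]
    - [[-1,3,0],[0,0,0]]
    - [[0,0,0],[0,0,0]]

```text
clock: 16.4
tool_pos: [0.5545, 0.1981, 0.2249]
eef_rot: [0.804, 0.594, 0.001, -0.002]
contact_force: [0.1, 1.2, -1.1]
opening: 0.006
finger_force: 0.0
```

```bash
python3 -c "
from lip import *
st();lips(*snap('top','t4'));lips(*snap('scene','s4'))
a=cv2.imread('pics/s4.png')[140:310,170:430];b=cv2.imread('pics/t4.png')[120:260,260:420]
cv2.imwrite('pics/c4.png',np.hstack([cv2.resize(a,(430,281)),cv2.resize(b,(321,281))]))"
```

```text
t 16.4 p [0.5545 0.1981 0.2249] toolz [-0.     0.005 -1.   ] yaw_y -17.1 F [ 0.1  1.2 -1.1] open 0.01
O 228 z 0.055 c [514.6 -54.3] size [15.  79.3] ang 70.4 [[475.0, -48.0], [549.0, -75.0], [555.0, -61.0], [480.0, -34.0]]
   along [-72.2 -70.5 -63.9 -57.  -54.8] across [475.2 478.  513.6 549.5 552.4]
G 228 z 0.055 c [624.8  -6. ] size [12.9 80.4] ang 72.1 [[585.0, 0.0], [661.0, -25.0], [665.0, -12.0], [589.0, 12.0]]
   along [-143.5 -141.8 -135.1 -128.4 -126.6] across [570.9 573.3 609.1 645.7 648.9]
roof 2517 z 0.062 c [ 475.  -175.1] size [141.   84.1] ang 72.0 [[413.0, -229.0], [493.0, -255.0], [537.0, -121.0], [457.0, -95.0]]
   along [ -5.4   0.3  57.8 127.  132.8] across [458.4 463.8 501.2 540.2 545.9]
O 316 z 0.051 c [515.4 -54. ] size [14.4 80. ] ang 73.2 [[475.0, -49.0], [552.0, -72.0], [556.0, -59.0], [479.0, -36.0]]
   along [-71.6 -69.2 -61.2 -56.6 -55.7] across [474.8 476.6 511.5 549.4 552.7]
G 144 z 0.053 c [626.2  -4.7] size [13.3 79.8] ang 72.5 [[586.0, 1.0], [662.0, -23.0], [666.0, -10.0], [590.0, 14.0]]
   along [-144.2 -143.2 -134.2 -128.6 -127.6] across [571.8 572.7 603.5 646.8 649.6]
roof 3863 z 0.062 c [ 519.3 -187.9] size [142.9 175.2] ang 71.7 [[414.0, -228.0], [580.0, -283.0], [625.0, -148.0], [459.0, -93.0]]
   along [ -4.    4.4  85.3 135.8 141. ] across [458.5 465.  538.8 624.5 633.5]
```

View pics/c4.png

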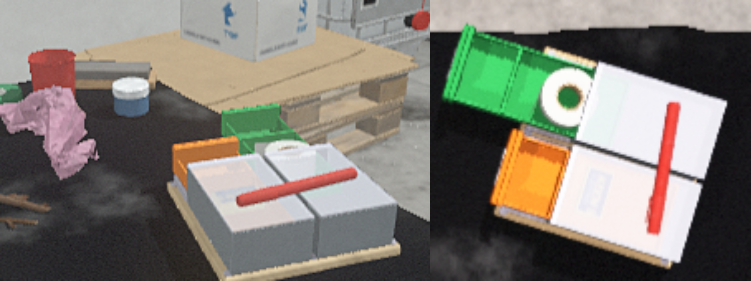

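The two lips are now 80.3 mm apart along the rail, so orange is fully home and green is at its end stop. The film roll at (567,95) and the blade box under its roof are still in their trays. The cup, tin and marker haven't moved, and the hand is clear.

```bash
python3 -c "
from plant import r
print(r.finish_job())"
```

```text
the job is handed in; nothing more can be done
None
```

The orange tray is fully home and the green tray is drawn out to its end stop; both trays' contents, the cup, the tin and the marker look undisturbed, the hand is clear, and the job was handed in at about 16.5 s.

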